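# Pack the chocolate stirrers and close the display stand

### The job

Pack every chocolate stirrer from the marble slab upright, honeycomb fashion, into the round well of the display stand: one in the very middle, the others around it, all standing flat on the well's floor. Then set the upper tier over them so that all four corner holes drop over their posts and it sits level on the shoulders. Leave the other things on the bench where they are.

Things in the scene. Friction and masses are not known exactly. Their poses are not given: they have to be found in the camera images.
- stirrer1: Hot-chocolate stirrer, 50 g: dark chocolate drum 38 mm across, 32 mm high, with a round wooden stick 12 mm thick standing 28 mm up from its top (60 mm tall in all). The drum's foot is bevelled (32 mm across at the bottom, full width 4 mm up). Origin: centre of the underside; z up along the stick. Starts upright on the slab; 5 to 7 of the seven are present (the rest None). All alike.
- stirrer2: Hot-chocolate stirrer, 50 g: dark chocolate drum 38 mm across, 32 mm high, with a round wooden stick 12 mm thick standing 28 mm up from its top (60 mm tall in all). The drum's foot is bevelled (32 mm across at the bottom, full width 4 mm up). Origin: centre of the underside; z up along the stick. Starts upright on the slab; 5 to 7 of the seven are present (the rest None). All alike.
- stirrer3: Hot-chocolate stirrer, 50 g: dark chocolate drum 38 mm across, 32 mm high, with a round wooden stick 12 mm thick standing 28 mm up from its top (60 mm tall in all). The drum's foot is bevelled (32 mm across at the bottom, full width 4 mm up). Origin: centre of the underside; z up along the stick. Starts upright on the slab; 5 to 7 of the seven are present (the rest None). All alike.
- stirrer4: Hot-chocolate stirrer, 50 g: dark chocolate drum 38 mm across, 32 mm high, with a round wooden stick 12 mm thick standing 28 mm up from its top (60 mm tall in all). The drum's foot is bevelled (32 mm across at the bottom, full width 4 mm up). Origin: centre of the underside; z up along the stick. Starts upright on the slab; 5 to 7 of the seven are present (the rest None). All alike.
- stirrer5: Hot-chocolate stirrer, 50 g: dark chocolate drum 38 mm across, 32 mm high, with a round wooden stick 12 mm thick standing 28 mm up from its top (60 mm tall in all). The drum's foot is bevelled (32 mm across at the bottom, full width 4 mm up). Origin: centre of the underside; z up along the stick. Starts upright on the slab; 5 to 7 of the seven are present (the rest None). All alike.
- stirrer6: Hot-chocolate stirrer, 50 g: dark chocolate drum 38 mm across, 32 mm high, with a round wooden stick 12 mm thick standing 28 mm up from its top (60 mm tall in all). The drum's foot is bevelled (32 mm across at the bottom, full width 4 mm up). Origin: centre of the underside; z up along the stick. Starts upright on the slab; 5 to 7 of the seven are present (the rest None). All alike.
- stirrer7: Hot-chocolate stirrer, 50 g: dark chocolate drum 38 mm across, 32 mm high, with a round wooden stick 12 mm thick standing 28 mm up from its top (60 mm tall in all). The drum's foot is bevelled (32 mm across at the bottom, full width 4 mm up). Origin: centre of the underside; z up along the stick. Starts upright on the slab; 5 to 7 of the seven are present (the rest None). All alike.
- stand: Lower tier of a display stand, fixed: wooden base 190 x 190 x 12 mm with a round steel-rimmed well in its middle and four steel posts at x, y = +-80 mm. Each post is 16 mm thick up to a shoulder 82 mm above the bench; from it a pin, 8 mm thick and tapering at the tip, rises 15 mm more. Origin: centre of the underside, at bench height; x, y along the base's edges, z up.
- well (a point): Centre of the well's floor, 12 mm above the bench. The well is round, 122 mm across inside, with a steel wall 4 mm thick and 20 mm high: seven stirrers just fit, one in the middle and six around it with their middles about 41 mm from the centre, with about 3 mm between neighbours. Axes as the stand's.
- tier: Loose upper tier, about 250 g: wooden plate 184 x 184 x 6 mm, a 13 mm hole at each corner (x, y = +-80 mm), and on its middle a steel handle bar 40 mm long (along x), 16 mm thick, its top 40 mm above the underside. Starts flat on the bench across the stand from the slab. Origin: centre of the underside. On the shoulders its underside is 82 mm up; any quarter turn fits.
- slab: White marble slab, 250 (x) x 125 (y) x 12 mm, fixed on the bench, to the left or the right of the stand; the stirrers start standing on it in two rows. Origin: centre of the underside.
- showpiece: Finished chocolate egg on a two-step chocolate foot with a thin disc on top, 84 mm across and 130 mm high, beyond the stand. Not part of the job. Origin: centre of the underside.
- jar: Closed jar with a metal cap, 64 mm across and 85 mm high, beyond the stand. Not part of the job. Origin: centre of the underside.
- cutter: Steel ring cutter, 70 mm across and 45 mm high, standing between the robot and the stand. Not part of the job. Origin: centre of the underside.
- cutter2: Steel ring cutter, 48 mm across and 45 mm high, standing between the robot and the stand. Not part of the job. Origin: centre of the underside.
Mind the look-alikes: they are no part of the job. What is shaped like the stirrer5 but blue or purple is not meant.

How it is judged:
On the way, in this order (a step that is already met when the one before it is completed fails the run):
1. every stirrer stands upright on the floor of the well, one of them in the middle (horizontal distance between each of stirrer1, stirrer2, stirrer3, stirrer4, stirrer5, stirrer6, stirrer7 and well below 0.046 m and z of stirrer1 in the frame of well between -0.004 and 0.004 m and angle between each of stirrer1, stirrer2, stirrer3, stirrer4, stirrer5, stirrer6, stirrer7's own z axis and vertical below 0.1 rad and z of stirrer2 in the frame of well between -0.004 and 0.004 m and z of stirrer3 in the frame of well between -0.004 and 0.004 m and z of stirrer4 in the frame of well between -0.004 and 0.004 m and z of stirrer5 in the frame of well between -0.004 and 0.004 m and z of stirrer6 in the frame of well between -0.004 and 0.004 m and z of stirrer7 in the frame of well between -0.004 and 0.004 m and horizontal distance between any of stirrer1, stirrer2, stirrer3, stirrer4, stirrer5, stirrer6, stirrer7 and well below 0.01 m), for 0.2 s.
2. the upper tier sits level on the four shoulders (z of tier in the frame of stand between 0.079 and 0.085 m and angle between tier's own z axis and vertical below 0.03 rad and horizontal distance between tier and stand below 0.006 m), for 0.2 s.
At the end, for the whole second after the job is handed in: Every stirrer present stands upright (within 0.1 rad) on the floor of the well (within 4 mm), inside its wall, one of them within 10 mm of the centre; the upper tier rests on the four shoulders (height within 3 mm, centre within 6 mm, level within 0.03 rad); all at rest (all of step 1 and all of step 2 and linear speed of each of stirrer1, stirrer2, stirrer3, stirrer4, stirrer5, stirrer6, stirrer7, tier below 0.02 m/s); the robot touches nothing.
It fails at once if the showpiece, the jar or a ring cutter is pushed more than 40 mm from its place or tipped over (distance of any of showpiece, jar, cutter, cutter2 from where it was at the start of the episode above 0.04 m or angle between any of showpiece, jar, cutter, cutter2's own z axis and vertical above 0.5 rad).
Of stirrer1, stirrer2, stirrer3, stirrer4, stirrer5, stirrer6, stirrer7 only 5 to 7 are there at a start; the rules pass over those that are not, and their reading is None.
At some moment in a run one of stirrer1, stirrer2, stirrer3, stirrer4, stirrer5, stirrer6, stirrer7, tier may be knocked a few centimetres aside while the robot is not near it.
Once in a run the grip may slacken for a moment while it holds something.
It also fails if it takes over 210 s, if anything falls off the work surface, if the arm or the gripper's body presses on something with over 40 N, if the wrist force passes 120 N, or if a joint passes its speed limit or range.

### The arm

A 6-joint arm with a two-finger parallel gripper is mounted at the origin on the work surface. World frame = base frame: x ahead of the robot, y to its left, z up, the work surface at z = 0. Lengths are in m, angles in rad, forces in N, time in s.
With the tool pointing down it reaches from about 0.425 to 0.925 m from the base axis. Payload 12.5 kg.
Tool frame: the origin (TCP) lies midway between the tips of the shut fingers; the grasp point (between the pads) lies 19 mm behind it (manip.pinch_z is the distance from the TCP to the grasp point, in m); z points along the fingers, y is the line along which they close (so a half turn about z gives the same grasp; the last joint's range is limited). The gripper opens to 85 mm and grips with 20 to 120 N. Pads are 22 mm wide; open, the fingers measure 114 mm over their backs; the gripper's body (76 mm by 85 mm) begins 54 mm behind the grasp point. The pads swing forward as they close: fully open they stand 13 mm farther back than shut.
Start: joints at [-1.274, 0.491, 1.559, -0, 1.092, -0.106], TCP at [0.245, -0.575, 0.231] pointing down, gripper open.
Joint ranges: [-3.1, 3.1], [-0.84, 2.19], [0.05, 2.79], [-1.13, 4.28], [0.06, 2.93], [-2.69, 2.69]. Speed limits (rad/s): [2.22, 2.22, 2.79, 3.14, 3.14, 3.14].

### API

Orientations are given as a rotation vector (axis times angle).
In Python, from bench import monitor, eyes, manip gives the robot as it stands.
- The arm moves only by the shell command python3 -m crank 'ROWS' [OPENING]. ROWS is JSON, a list of rows, each a list of 6 numbers: the shift along the tool's x, y, z in mm, then the turn, a rotation vector about the tool's x, y, z in degrees. A call has 1 to 12 rows; each row is the pose to reach, as a shift and turn from the pose commanded when the call began, along the tool's axes at that moment; what a row does not reach only later rows make up. A row lasts 1/12 s, in which the tool goes at most 41.7 mm and 7.16 degrees, less where a joint would pass 70% of its speed; a pose out of reach is approached as far as the arm can. A call with a gripper value outside its range is refused whole. OPENING is the gripper command: -1 is fully open, 1 is shut, values between are in proportion, set as the call begins (- or left out, the last holds). The fingers move at their own pace and stop on an object; the grip force is fixed at half the most. Time passes only in rows, so rows that repeat a pose let the fingers close. It gives the time, the measured TCP pose, the force, the opening and the grip force at its end, in the units of the state.
- monitor.get_obs(): the state, without advancing time (a new reading comes with each control period).
- eyes.read_camera(name): name is "side" or "top"; returns a dict with "img" (400x640x3 uint8, red, green, blue), "range_z" (400x640 float32, m along the optical axis (not along the pixel's ray), 0 where there is no reading), "fx", "fy", "cx", "cy" (pixels), "k1" (the pictures are not rectified: a ray, as slopes to the right and down, at radius r is drawn at 1 + k1 r^2 times it, then the intrinsics apply), "rvec" (rotation vector, rad) and "tvec" (3), from world to camera coordinates, as OpenCV has them. Camera axes: x right, y down, z forward; pixel columns grow to the right and rows downward; lengths in m; the calibration is good to about 2 mm. A picture is of the moment at which its call begins.
- manip.sign_off(): hands the job in; it is judged then, once.
The state is a dict: "time": time; "joint_pos": joint angles; "qd": joint speeds; "effort": joint torques, N m; "ee_pos": TCP position; "eef_rot": TCP orientation; "ft_force": force on the tool from outside, world axes, zero at the start; "moment": the same for the moment, N m; "gripper_width": finger opening in m; "grasp_force": force on a finger pad.
Only numpy, scipy, OpenCV 4.12 (cv2) and the standard library are available. Lean on these libraries where they do the work, as an engineer would, in place of code of your own. Each camera call takes 0.05 s, during which the arm holds its last target. There are 200 camera calls.

## Working session

There is one attempt and no reset: what is moved stays moved. The work goes in short steps, Python scripts to look and compute and a shell command to move; the robot and the scene stay as the last step left them, time stands still between calls to the robot, and variables do not carry over. Pictures are saved under pics/ and viewed, at most 14 in all, crops included, and the job is handed in when it is done.

```bash
ls; mkdir -p pics
cat > h.py <<'E'
import numpy as np, cv2, sys
sys.path.insert(0,'.')
from bench import monitor, eyes, manip
def cam(n):
    c=eyes.read_camera(n); 
    z=c["range_z"]; h,w=z.shape
    v,u=np.mgrid[0:h,0:w].astype(float)
    K=np.array([[c["fx"],0,c["cx"]],[0,c["fy"],c["cy"]],[0,0,1]])
    s=cv2.undistortPoints(np.stack([u.ravel(),v.ravel()],1)[:,None],K,np.array([c["k1"],0,0,0,0.]))[:,0]
    R=cv2.Rodrigues(np.array(c["rvec"],float))[0]; t=np.array(c["tvec"],float)
    P=np.c_[s*z.reshape(-1,1),z.ravel()]
    W=((P-t)@R).reshape(h,w,3); W[z==0]=np.nan
    return c,W
def save(c,n): cv2.imwrite('pics/'+n,c["img"][...,::-1])
E
python3 - <<'E'
from h import *
for n in("top","side"):
    c,W=cam(n); save(c,n+"0.png"); print(n,c["k1"],c["fx"],-cv2.Rodrigues(np.array(c["rvec"]))[0].T@c["tvec"])
o=monitor.get_obs(); print(o, manip.pinch_z)
E
```

```text
pics
top -0.10016009229710894 513.3908790660818 [ 0.41069708 -0.06136997  1.38537191]
side -0.048294839376760025 461.11260271275006 [ 0.41820014 -0.8068751   0.76224054]
{'time': 0.1, 'joint_pos': array([-1.27362151e+00,  4.91461369e-01,  1.55938596e+00,  1.00818650e-05,
        1.09170685e+00, -1.05574533e-01]), 'qd': array([-0.00039619, -0.00253107, -0.00173592, -0.00060514,  0.00165761,
       -0.00150814]), 'effort': array([ 4.11073372e-03, -6.19447875e+01, -2.62024552e+01,  4.72603674e-06,
        2.90328193e-03,  6.11149446e-06]), 'ee_pos': array([ 0.24494705, -0.57478358,  0.23081061]), 'eef_rot': array([-3.07717191e+00, -6.28171338e-01,  1.30446313e-04]), 'ft_force': array([ 0.23862191, -0.18612933,  0.30966899]), 'moment': array([-0.0156251 ,  0.02513445, -0.00310154]), 'grasp_force': 0.0, 'gripper_width': 0.08530401254864459} 0.0187
```

View pics/top0.png

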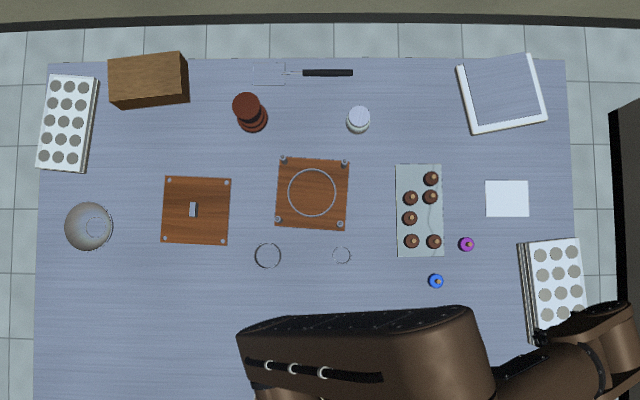

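View pics/side0.png

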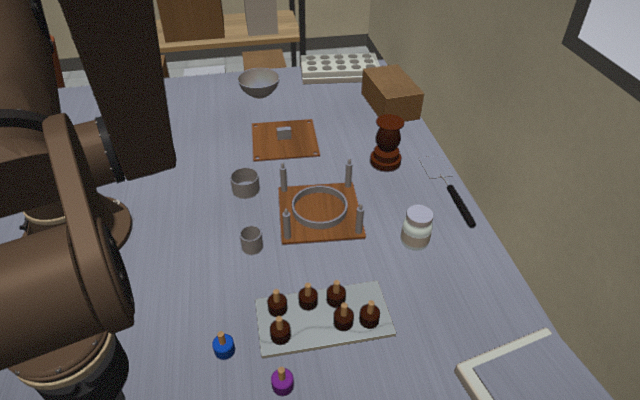

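The top view shows six stirrers on the slab, at (431,178), (410,197), (430,197), (410,218), (412,241) and (434,241). The well is at (313,192) and the tier at (196,210). The blue and purple decoys are off the slab. The side view agrees.

```bash
cat >> h.py <<'E'
def sticks(W,lo=.052,hi=.085,box=(.3,.9,-.6,.4)):
    m=(W[...,2]>lo)&(W[...,2]<hi)&(W[...,0]>box[0])&(W[...,0]<box[1])&(W[...,1]>box[2])&(W[...,1]<box[3])
    n,l,s,_=cv2.connectedComponentsWithStats(m.astype(np.uint8))
    r=[]
    for i in range(1,n):
        if s[i,4]<5: continue
        p=W[l==i]; r.append((np.round(np.median(p,0),4),(p.min(0)+p.max(0))/2,np.ptp(p,0),s[i,4],s[i,:2]))
    return r
E
python3 - <<'E'
from h import *
np.set_printoptions(precision=4,suppress=True)
for n in("top","side"):
    c,W=cam(n); print(n)
    print("sticks")
    for r in sticks(W,.06,.085,(.3,.9,-.55,-.2)): print(*r)
    print("drums")
    for r in sticks(W,.030,.085,(.3,.9,-.55,-.2)): print(*r)
    print("posts")
    for r in sticks(W,.07,.11,(.3,.9,-.2,.2)): print(*r)
    print("well+")
    for r in sticks(W,.022,.045,(.35,.75,-.15,.15)): print(*r)
    print("tier")
    for r in sticks(W,.004,.012,(.3,.9,.1,.5)): 
        if r[3]>300: print(*r)
    for r in sticks(W,.03,.05,(.35,.7,.15,.5)): print(*r)
E
```

```text
top
sticks
[ 0.6022 -0.343   0.0712] [ 0.6025 -0.3435  0.0696] [0.011  0.0127 0.0141] 21 [431 174]
[ 0.5533 -0.3403  0.0705] [ 0.5533 -0.3403  0.069 ] [0.0107 0.0115 0.0146] 20 [430 193]
[ 0.5502 -0.2859  0.0696] [ 0.5501 -0.2864  0.0704] [0.0103 0.0107 0.0151] 20 [410 194]
[ 0.496  -0.2829  0.0703] [ 0.4961 -0.2832  0.0687] [0.0111 0.0095 0.0161] 20 [409 215]
[ 0.4372 -0.2886  0.0694] [ 0.4372 -0.2888  0.0676] [0.0105 0.0121 0.0123] 19 [411 238]
[ 0.4346 -0.3478  0.0711] [ 0.4346 -0.3481  0.0691] [0.0104 0.0111 0.0124] 20 [434 239]
[ 0.331  -0.352   0.0617] [ 0.3311 -0.3517  0.0615] [0.0076 0.0052 0.003 ] 6 [437 280]
drums
[ 0.8274 -0.4984  0.0352] [ 0.8129 -0.4885  0.0373] [0.1741 0.1229 0.0145] 1909 [458  70]
[ 0.7409 -0.5104  0.0311] [ 0.7426 -0.5105  0.0328] [0.0116 0.025  0.0054] 20 [486 125]
[ 0.6008 -0.3414  0.043 ] [ 0.6022 -0.343   0.0537] [0.0367 0.0368 0.0459] 173 [424 171]
[ 0.5525 -0.3376  0.0432] [ 0.5533 -0.3395  0.0538] [0.0371 0.0368 0.0451] 173 [423 189]
[ 0.5482 -0.285   0.044 ] [ 0.5507 -0.2867  0.0543] [0.0379 0.0366 0.0473] 169 [403 190]
[ 0.4953 -0.2816  0.043
[... 4501 characters left out ...]
 176]
[0.4863 0.0529 0.0348] [0.4872 0.0537 0.0333] [0.0154 0.0127 0.0221] 49 [280 180]
[ 0.5596 -0.0344  0.0285] [ 0.5607 -0.0278  0.0282] [0.1281 0.1327 0.0123] 459 [292 186]
[ 0.6324 -0.119   0.0333] [ 0.6346 -0.1168  0.0336] [0.0152 0.0127 0.0227] 53 [355 222]
[ 0.7243 -0.1441  0.0344] [ 0.7254 -0.142   0.0321] [0.0046 0.0137 0.0193] 12 [401 224]
[ 0.3962 -0.1134  0.0346] [ 0.3965 -0.1077  0.0336] [0.0453 0.0509 0.0228] 313 [240 226]
[ 0.4743 -0.1069  0.0341] [ 0.4753 -0.1057  0.0336] [0.0159 0.0115 0.0224] 55 [283 227]
tier
[0.5096 0.277  0.0051] [0.5153 0.2895 0.0076] [0.1911 0.1924 0.0072] 1226 [252 119]
[0.5159 0.2854 0.0373] [0.5153 0.2891 0.0356] [0.0398 0.0209 0.0099] 74 [276 127]
```

```bash
python3 -m crank '[[343,-169,81,0,0,23.07],[343,-169,81,0,0,23.07],[343,-169,81,0,0,23.07],[343,-169,81,0,0,23.07],[343,-169,81,0,0,23.07],[343,-169,81,0,0,23.07],[343,-169,81,0,0,23.07],[343,-169,81,0,0,23.07],[343,-169,81,0,0,23.07],[343,-169,81,0,0,23.07],[343,-169,81,0,0,23.07],[343,-169,81,0,0,23.07]]' 0.38
python3 - <<'E'
from h import *
np.set_printoptions(precision=4,suppress=True)
o=monitor.get_obs(); print(o['ee_pos'],o['eef_rot'],o['gripper_width'],o['joint_pos'])
for n in("top","side"):
    c,W=cam(n); save(c,n+"1.png")
    print(n)
    for r in sticks(W,.055,.085,(.3,.9,-.4,-.2)): print(*r[:2])
    m=(W[...,0]>.4)&(W[...,0]<.7)&(W[...,1]<.4)&(W[...,1]>.2)&(W[...,2]>.003)&(W[...,2]<.012)
    print(cv2.minAreaRect(W[m][:,:2].astype(np.float32)*1000))
E
```

```text
time: 1.2
ee_pos: [0.4946, -0.2844, 0.15]
eef_rot: [-3.141, -0.004, 0.001]
ft_force: [0.1, -0.2, 0.2]
gripper_width: 0.0261
grasp_force: 0.0
[ 0.4946 -0.2844  0.15  ] [-3.1414 -0.0036  0.0009] 0.026106168489299954 [-0.6375  0.5101  1.7813 -0.0003  0.8508  0.9311]
top
((550.444091796875, 299.908203125), (298.5928649902344, 199.8228302001953), 0.025601068511605263)
side
[ 0.5453 -0.2924  0.0688] [ 0.5463 -0.2903  0.0642]
[ 0.4916 -0.2891  0.0682] [ 0.4917 -0.2867  0.0647]
[ 0.4329 -0.2926  0.0692] [ 0.4329 -0.2901  0.0649]
[ 0.5975 -0.3471  0.0697] [ 0.5981 -0.3447  0.0646]
[ 0.5489 -0.344   0.0699] [ 0.549  -0.3411  0.0648]
[ 0.4324 -0.3523  0.0697] [ 0.4323 -0.3494  0.0642]
[ 0.3286 -0.3556  0.0594] [ 0.3283 -0.3544  0.0586]
((645.8121337890625, 204.83802795410156), (0.0, 0.0), 0.0)
```

```bash
python3 -m crank '[[0,0,40,0,0,0],[0,0,75,0,0,0],[0,0,102,0,0,0],[0,0,102,0,0,0],[0,0,102,0,0,0]]' && python3 -m crank '[[0,0,0,0,0,0],[0,0,0,0,0,0],[0,0,0,0,0,0],[0,0,0,0,0,0],[0,0,0,0,0,0]]' 1 && python3 -m crank '[[0,0,-30,0,0,0],[0,0,-60,0,0,0],[0,0,-97,0,0,0],[0,0,-97,0,0,0]]'
python3 - <<'E'
from h import *
np.set_printoptions(precision=4,suppress=True)
c,W=cam("side"); save(c,"side2.png")
E
```

```text
time: 1.72
ee_pos: [0.4933, -0.2863, 0.0476]
eef_rot: [-3.141, 0.003, 0.002]
ft_force: [-0.0, 0.5, 0.1]
gripper_width: 0.026
grasp_force: 0.0
time: 2.13
ee_pos: [0.4944, -0.2853, 0.0488]
eef_rot: [3.141, 0.0, 0.001]
ft_force: [-0.8, -0.4, 1.6]
gripper_width: 0.0098
grasp_force: 58.6
time: 2.47
ee_pos: [0.4963, -0.2863, 0.1515]
eef_rot: [3.136, 0.001, 0.011]
ft_force: [1.1, -0.9, 0.4]
gripper_width: 0.0094
grasp_force: 58.6
```

View pics/side2.png

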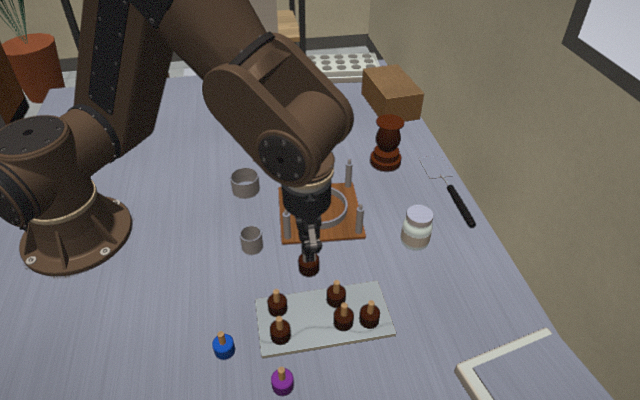

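```bash
python3 -m crank '[[67,-259,0,0,0,0],[67,-259,0,0,0,0],[67,-259,0,0,0,0],[67,-259,0,0,0,0],[67,-259,0,0,0,0],[67,-259,0,0,0,0],[67,-259,0,0,0,0],[67,-259,0,0,0,0],[67,-259,0,0,0,0],[67,-259,0,0,0,0]]'
cat >> h.py <<'E'
def drum(W,c,xy,zlo,zhi,r=.035):
    im=c["img"].astype(int)
    m=(np.hypot(W[...,0]-xy[0],W[...,1]-xy[1])<r)&(W[...,2]>zlo)&(W[...,2]<zhi)&(im[...,0]-im[...,2]>8)
    return m
E
python3 - <<'E'
from h import *
np.set_printoptions(precision=4,suppress=True)
o=monitor.get_obs(); print(o['ee_pos'],o['eef_rot'])
for n in("side","top"):
    c,W=cam(n); save(c,n+"3.png")
    p=o['ee_pos']
    m=drum(W,c,p,p[2]-.045,p[2]+.005)
    P=W[m]; 
    if len(P): print(n,m.sum(),P.min(0),P.max(0),(P.min(0)+P.max(0))/2)
    for r in sticks(W,.07,.105,(.45,.68,-.14,.09)): print(*r[:2],r[3])
v,u=np.where(m)
c,W=cam("side"); cv2.imwrite('pics/crop3.png',cv2.resize(c["img"][130:280,240:420,::-1],None,fx=4,fy=4))
E
```

```text
time: 3.35
ee_pos: [0.5609, -0.0264, 0.1447]
eef_rot: [3.142, 0.0, -0.002]
ft_force: [0.2, 0.1, 0.5]
gripper_width: 0.0097
grasp_force: 58.8
[ 0.5609 -0.0264  0.1447] [ 3.1415  0.0004 -0.0016]
side 185 [ 0.5422 -0.0479  0.1141] [ 0.5767 -0.0131  0.1496] [ 0.5595 -0.0305  0.1318]
[0.645  0.0423 0.0806] [0.6459 0.0431 0.0831] 51
[0.487  0.0547 0.0796] [0.487  0.0576 0.0828] 54
[ 0.634  -0.116   0.0798] [ 0.6345 -0.1147  0.0832] 65
[ 0.4752 -0.1046  0.0799] [ 0.4752 -0.1022  0.0835] 70
[ 0.6374 -0.1106  0.082 ] [ 0.6392 -0.1122  0.0849] 28
[ 0.4794 -0.0976  0.0825] [ 0.4801 -0.0988  0.0879] 32
```

View pics/crop3.png

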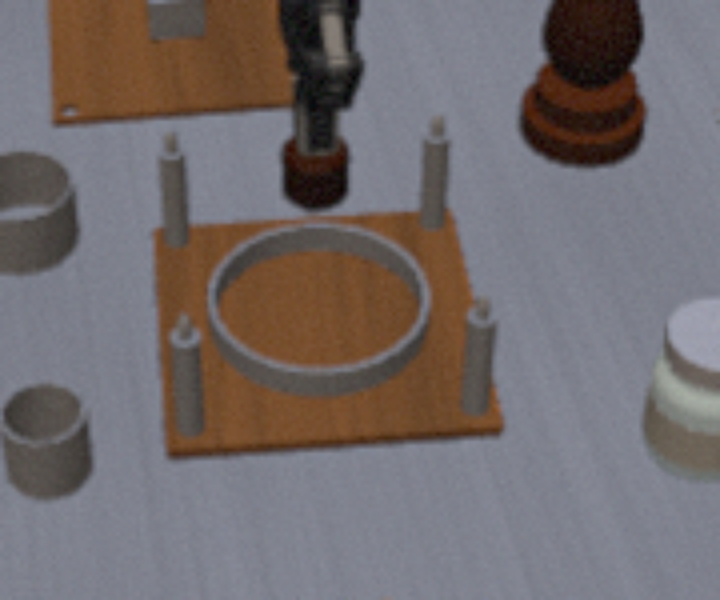

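```bash
python3 -m crank '[[1,0,30,0,0,0],[1,0,60,0,0,0],[1,0,80,0,0,0],[1,0,97,0,0,0],[1,0,97,0,0,0],[1,0,97,0,0,0]]' && python3 -m crank '[[0,0,0,0,0,0],[0,0,0,0,0,0],[0,0,0,0,0,0],[0,0,0,0,0,0]]' 0.38 && python3 -m crank '[[0,0,-35,0,0,0],[0,0,-70,0,0,0],[0,0,-102,0,0,0],[-14,262,-102,0,0,0],[-14,262,-102,0,0,0],[-14,262,-102,0,0,0],[-14,262,-102,0,0,0],[-14,262,-102,0,0,0],[-14,262,-102,0,0,0],[-14,262,-102,0,0,0],[-14,262,-102,0,0,0],[-14,262,-102,0,0,0]]'
cat > look.py <<'E'
from h import *
np.set_printoptions(precision=4,suppress=True)
print(monitor.get_obs()['ee_pos'])
def fit(P,r=.019):
    from scipy.optimize import least_squares
    return P
for n in("top","side"):
    c,W=cam(n); print(n)
    if len(sys.argv)>1: save(c,n+sys.argv[1]+".png")
    ps=sticks(W,.075,.105,(.45,.68,-.14,.09))
    if len(ps)==4: print("stand",np.mean([p[1] for p in ps],0))
    else: print([p[1] for p in ps])
    print("well sticks")
    for r in sticks(W,.055,.075,(.5,.63,-.09,.04)): print(*r[:2],r[3])
    print("slab sticks")
    for r in sticks(W,.058,.085,(.4,.65,-.4,-.2)): print(*r[:2],r[3])
E
python3 look.py
```

```text
time: 4.0
ee_pos: [0.562, -0.0269, 0.0478]
eef_rot: [-3.141, 0.002, 0.002]
ft_force: [0.8, -0.0, 0.2]
gripper_width: 0.0099
grasp_force: 82.7
time: 4.33
ee_pos: [0.5625, -0.0262, 0.049]
eef_rot: [3.141, 0.0, 0.002]
ft_force: [-0.3, 0.0, -0.2]
gripper_width: 0.0265
grasp_force: 0.0
time: 5.33
ee_pos: [0.548, -0.288, 0.1503]
eef_rot: [-3.141, 0.002, 0.0]
ft_force: [-0.3, 0.3, 0.1]
gripper_width: 0.0265
grasp_force: 0.0
[ 0.548  -0.288   0.1503]
top
stand [ 0.5652 -0.025   0.0876]
well sticks
[ 0.5643 -0.0233  0.0709] [ 0.5648 -0.0245  0.0665] 18
slab sticks
side
[array([0.4871, 0.0588, 0.0853]), array([ 0.6353, -0.1165,  0.0817]), array([ 0.4755, -0.1025,  0.0856])]
well sticks
slab sticks
[ 0.5453 -0.292   0.0692] [ 0.5461 -0.2895  0.0659] 50
[ 0.4329 -0.2926  0.0701] [ 0.4328 -0.29    0.0663] 39
[ 0.5976 -0.3464  0.0702] [ 0.5984 -0.3445  0.0662] 54
[ 0.5486 -0.3438  0.0703] [ 0.549  -0.3418  0.0661] 56
[ 0.4328 -0.3519  0.0701] [ 0.4323 -0.3495  0.0659] 59
```

```bash
cat > held.py <<'E'
from h import *
np.set_printoptions(precision=4,suppress=True)
o=monitor.get_obs(); p=o['ee_pos']; print(p,o['gripper_width'],o['grasp_force'])
c,W=cam("side")
P=W[drum(W,c,p,p[2]-.06,p[2]+.02)]
if len(P):
    print("side drum xmid %.4f  ynear+19 %.4f  zmin %.4f rel tcp; n %d"%((P[:,0].min()+P[:,0].max())/2,P[:,1].min()+.019,P[:,2].min()-p[2],len(P)))
E
python3 -m crank '[[0,0,40,0,0,0],[0,0,75,0,0,0],[0,0,102,0,0,0],[0,0,102,0,0,0],[0,0,102,0,0,0]]' && python3 -m crank '[[0,0,0,0,0,0],[0,0,0,0,0,0],[0,0,0,0,0,0],[0,0,0,0,0,0],[0,0,0,0,0,0]]' 1 && python3 -m crank '[[0,0,-30,0,0,0],[0,0,-60,0,0,0],[0,0,-97,0,0,0],[27,-300,-97,0,0,0],[27,-300,-97,0,0,0],[27,-300,-97,0,0,0],[27,-300,-97,0,0,0],[27,-300,-97,0,0,0],[27,-300,-97,0,0,0],[27,-300,-97,0,0,0],[27,-300,-97,0,0,0],[27,-300,-97,0,0,0]]' && python3 held.py
```

```text
time: 5.85
ee_pos: [0.5485, -0.2863, 0.0476]
eef_rot: [-3.141, -0.003, 0.002]
ft_force: [-1.3, -0.7, 0.4]
gripper_width: 0.0266
grasp_force: 0.0
time: 6.27
ee_pos: [0.5484, -0.288, 0.0487]
eef_rot: [3.141, 0.0, 0.001]
ft_force: [-0.3, 0.5, -0.7]
gripper_width: 0.0099
grasp_force: 58.4
time: 7.27
ee_pos: [0.5752, 0.0147, 0.1455]
eef_rot: [-3.142, -0.006, -0.0]
ft_force: [0.1, -0.2, -0.5]
gripper_width: 0.0096
grasp_force: 58.7
[0.5752 0.0147 0.1455] 0.009608234340267039 58.71646285057068
side drum xmid 0.5721  ynear+19 0.0114  zmin -0.0316 rel tcp; n 199
```

```bash
python3 -m crank '[[0,0,30,0,0,0],[0,0,60,0,0,0],[0,0,80,0,0,0],[0,0,97,0,0,0],[0,0,97,0,0,0],[0,0,97,0,0,0]]' && python3 -m crank '[[0,0,0,0,0,0],[0,0,0,0,0,0],[0,0,0,0,0,0],[0,0,0,0,0,0]]' 0.5 && python3 -m crank '[[0,0,-35,0,0,0],[0,0,-70,0,0,0],[0,0,-102,0,0,0],[-24,353,-102,0,0,0],[-24,353,-102,0,0,0],[-24,353,-102,0,0,0],[-24,353,-102,0,0,0],[-24,353,-102,0,0,0],[-24,353,-102,0,0,0],[-24,353,-102,0,0,0],[-24,353,-102,0,0,0],[-24,353,-102,0,0,0]]' && python3 -m crank '[[0,0,0,0,0,0]]' 0.38 && python3 look.py
```

```text
time: 7.82
ee_pos: [0.575, 0.0105, 0.0479]
eef_rot: [3.142, -0.003, -0.002]
ft_force: [0.0, -0.4, -1.2]
gripper_width: 0.0098
grasp_force: 65.8
time: 8.15
ee_pos: [0.5755, 0.0118, 0.049]
eef_rot: [3.141, 0.0, 0.002]
ft_force: [0.2, 0.6, -0.3]
gripper_width: 0.0216
grasp_force: 0.0
time: 9.15
ee_pos: [0.5506, -0.3454, 0.1507]
eef_rot: [3.14, -0.003, 0.002]
ft_force: [1.1, -0.2, -0.1]
gripper_width: 0.0214
grasp_force: 0.0
time: 9.23
ee_pos: [0.5505, -0.3454, 0.1504]
eef_rot: [3.14, -0.006, 0.001]
ft_force: [-0.9, -0.2, 0.2]
gripper_width: 0.0267
grasp_force: 0.0
[ 0.5505 -0.3454  0.1504]
top
stand [ 0.5653 -0.025   0.0867]
well sticks
[0.5761 0.0128 0.0697] [0.5763 0.0129 0.0677] 18
[ 0.5636 -0.0244  0.0688] [ 0.5637 -0.0245  0.0666] 16
slab sticks
side
[array([0.4855, 0.0572, 0.0817]), array([ 0.4754, -0.1016,  0.086 ])]
well sticks
slab sticks
[ 0.433  -0.2928  0.0689] [ 0.4329 -0.2895  0.0671] 42
[ 0.5977 -0.347   0.0706] [ 0.5981 -0.3446  0.0663] 56
[ 0.549  -0.3437  0.0709] [ 0.5491 -0.3413  0.0665] 53
[ 0.4325 -0.3518  0.0702] [ 0.4323 -0.3495  0.066 ] 59
```

```bash
python3 -m crank '[[0,0,40,0,0,0],[0,0,75,0,0,0],[0,0,102,0,0,0],[0,0,102,0,0,0],[0,0,102,0,0,0]]' && python3 -m crank '[[0,0,0,0,0,0],[0,0,0,0,0,0],[0,0,0,0,0,0],[0,0,0,0,0,0],[0,0,0,0,0,0]]' 1 && python3 -m crank '[[0,0,-30,0,0,0],[0,0,-60,0,0,0],[0,0,-97,0,0,0],[-21,-338,-97,0,0,0],[-21,-338,-97,0,0,0],[-21,-338,-97,0,0,0],[-21,-338,-97,0,0,0],[-21,-338,-97,0,0,0],[-21,-338,-97,0,0,0],[-21,-338,-97,0,0,0],[-21,-338,-97,0,0,0],[-21,-338,-97,0,0,0]]' && python3 -m crank '[[0,0,0,0,0,0]]' && python3 held.py
```

```text
time: 9.75
ee_pos: [0.5516, -0.3394, 0.0477]
eef_rot: [-3.141, -0.003, 0.002]
ft_force: [0.1, 0.4, 0.6]
gripper_width: 0.0268
grasp_force: 0.0
time: 10.17
ee_pos: [0.5514, -0.3409, 0.0487]
eef_rot: [3.141, 0.0, 0.001]
ft_force: [0.3, 1.6, 1.8]
gripper_width: 0.0099
grasp_force: 58.7
time: 11.17
ee_pos: [0.5292, 0.002, 0.1456]
eef_rot: [-3.141, -0.006, 0.001]
ft_force: [0.0, -0.8, -1.2]
gripper_width: 0.0098
grasp_force: 58.7
time: 11.25
ee_pos: [0.53, -0.0008, 0.1456]
eef_rot: [3.142, 0.006, 0.001]
ft_force: [0.2, -0.2, -0.2]
gripper_width: 0.0097
grasp_force: 58.7
[ 0.53   -0.0008  0.1456] 0.009718623473499333 58.73967468738556
side drum xmid 0.5282  ynear+19 -0.0045  zmin -0.0309 rel tcp; n 201
```

```bash
python3 -m crank '[[0,0,30,0,0,0],[0,0,60,0,0,0],[0,0,80,0,0,0],[0,0,97,0,0,0],[0,0,97,0,0,0],[0,0,97,0,0,0]]' && python3 -m crank '[[0,0,0,0,0,0],[0,0,0,0,0,0],[0,0,0,0,0,0],[0,0,0,0,0,0]]' 0.5 && python3 -m crank '[[0,0,-35,0,0,0],[0,0,-70,0,0,0],[0,0,-102,0,0,0],[70,341,-102,0,0,0],[70,341,-102,0,0,0],[70,341,-102,0,0,0],[70,341,-102,0,0,0],[70,341,-102,0,0,0],[70,341,-102,0,0,0],[70,341,-102,0,0,0],[70,341,-102,0,0,0],[70,341,-102,0,0,0]]' && python3 -m crank '[[70,341,-102,0,0,0],[0,0,0,0,0,0]]' 0.38 >/dev/null; python3 look.py
```

```text
time: 11.8
ee_pos: [0.5303, -0.0045, 0.0477]
eef_rot: [-3.142, 0.003, 0.002]
ft_force: [-0.7, -0.9, -1.6]
gripper_width: 0.01
grasp_force: 76.3
time: 12.13
ee_pos: [0.5305, -0.0032, 0.0489]
eef_rot: [3.141, -0.0, 0.002]
ft_force: [-0.6, -0.9, -0.0]
gripper_width: 0.0216
grasp_force: 0.0
time: 13.13
ee_pos: [0.6005, -0.3492, 0.1505]
eef_rot: [3.14, -0.004, 0.002]
ft_force: [0.2, 0.4, -0.5]
gripper_width: 0.021
grasp_force: 0.0
[ 0.606  -0.3583  0.1566]
top
[array([0.651 , 0.0491, 0.0874]), array([ 0.6395, -0.1107,  0.0863]), array([0.4913, 0.0605, 0.0876])]
well sticks
[0.576  0.0132 0.0701] [0.5764 0.0129 0.0674] 18
[ 0.5632 -0.0233  0.0709] [ 0.5639 -0.0246  0.0654] 15
slab sticks
side
[array([0.4872, 0.0574, 0.0858]), array([ 0.4753, -0.1012,  0.0866])]
well sticks
[0.572  0.0067 0.0668] [0.5728 0.0089 0.0644] 36
[ 0.5271 -0.0079  0.0657] [ 0.5277 -0.0067  0.0641] 37
[ 0.5605 -0.0305  0.0665] [ 0.5611 -0.0276  0.0637] 38
slab sticks
[ 0.4328 -0.2925  0.0702] [ 0.4329 -0.2903  0.0662] 38
[ 0.5974 -0.3467  0.0703] [ 0.5986 -0.3449  0.066 ] 55
[ 0.4321 -0.3519  0.0701] [ 0.4324 -0.3497  0.0661] 57
```

```bash
python3 -m crank '[[0,0,0,0,0,0],[0,0,0,0,0,0],[0,0,0,0,0,0]]'; python3 -m crank '[[0,0,40,0,0,0],[0,0,75,0,0,0],[0,0,102,0,0,0],[0,0,102,0,0,0],[0,0,102,0,0,0]]' && python3 -m crank '[[0,0,0,0,0,0],[0,0,0,0,0,0],[0,0,0,0,0,0],[0,0,0,0,0,0],[0,0,0,0,0,0]]' 1 && python3 -m crank '[[0,0,-30,0,0,0],[0,0,-60,0,0,0],[0,0,-97,0,0,0],[2,-318,-97,0,0,0],[2,-318,-97,0,0,0],[2,-318,-97,0,0,0],[2,-318,-97,0,0,0],[2,-318,-97,0,0,0],[2,-318,-97,0,0,0],[2,-318,-97,0,0,0],[2,-318,-97,0,0,0],[2,-318,-97,0,0,0]]' && python3 -m crank '[[0,0,0,0,0,0]]' && python3 held.py
```

```text
time: 13.65
ee_pos: [0.6005, -0.3442, 0.1507]
eef_rot: [3.141, 0.001, 0.001]
ft_force: [-0.5, -0.3, 0.5]
gripper_width: 0.0264
grasp_force: 0.0
time: 14.07
ee_pos: [0.6003, -0.3443, 0.0477]
eef_rot: [-3.141, -0.0, 0.001]
ft_force: [-0.7, 0.7, -0.8]
gripper_width: 0.0261
grasp_force: 0.0
time: 14.48
ee_pos: [0.6005, -0.3442, 0.0489]
eef_rot: [3.141, 0.0, 0.001]
ft_force: [-0.1, 0.2, 3.6]
gripper_width: 0.0097
grasp_force: 58.6
time: 15.48
ee_pos: [0.6018, -0.0213, 0.1456]
eef_rot: [-3.141, -0.007, 0.0]
ft_force: [0.1, -0.1, -0.4]
gripper_width: 0.0099
grasp_force: 58.7
time: 15.57
ee_pos: [0.6023, -0.0246, 0.1455]
eef_rot: [3.141, 0.005, 0.0]
ft_force: [-0.2, 0.3, -0.0]
gripper_width: 0.0101
grasp_force: 58.7
[ 0.6023 -0.0246  0.1455] 0.010100582472065878 58.68147432804108
side drum xmid 0.6001  ynear+19 -0.0279  zmin -0.0322 rel tcp; n 199
```

```bash
python3 -m crank '[[0,0,30,0,0,0],[0,0,60,0,0,0],[0,0,80,0,0,0],[0,0,97,0,0,0],[0,0,97,0,0,0],[0,0,97,0,0,0]]' && python3 -m crank '[[0,0,0,0,0,0],[0,0,0,0,0,0],[0,0,0,0,0,0],[0,0,0,0,0,0]]' 0.5 && python3 -m crank '[[0,0,-35,0,0,0],[0,0,-70,0,0,0],[0,0,-102,0,0,0],[-167,262,-102,0,0,0],[-167,262,-102,0,0,0],[-167,262,-102,0,0,0],[-167,262,-102,0,0,0],[-167,262,-102,0,0,0],[-167,262,-102,0,0,0],[-167,262,-102,0,0,0],[-167,262,-102,0,0,0],[-167,262,-102,0,0,0]]' && python3 -m crank '[[0,0,0,0,0,0],[0,0,0,0,0,0]]' 0.38 && python3 look.py
```

```text
time: 16.12
ee_pos: [0.6021, -0.0275, 0.0475]
eef_rot: [-3.142, 0.003, 0.002]
ft_force: [0.2, -0.1, -0.2]
gripper_width: 0.0092
grasp_force: 79.2
time: 16.45
ee_pos: [0.6025, -0.0263, 0.0488]
eef_rot: [3.141, -0.0, 0.001]
ft_force: [0.0, 0.5, 0.2]
gripper_width: 0.0209
grasp_force: 0.0
time: 17.45
ee_pos: [0.4335, -0.2911, 0.1507]
eef_rot: [3.141, -0.006, 0.001]
ft_force: [-0.2, 0.4, -0.9]
gripper_width: 0.0213
grasp_force: 0.0
time: 17.62
ee_pos: [0.4355, -0.2877, 0.1505]
eef_rot: [3.141, 0.0, 0.0]
ft_force: [0.0, 0.1, -0.2]
gripper_width: 0.0262
grasp_force: 0.0
[ 0.4355 -0.2877  0.1505]
top
stand [ 0.5654 -0.025   0.0872]
well sticks
[ 0.6024 -0.0257  0.0707] [ 0.6027 -0.0256  0.0679] 18
[0.5762 0.0129 0.07  ] [0.5763 0.0131 0.068 ] 18
[ 0.563  -0.0244  0.0716] [ 0.5638 -0.0246  0.0664] 16
[ 0.5318 -0.0028  0.0709] [ 0.532  -0.0027  0.0686] 20
slab sticks
side
[array([0.6462, 0.0444, 0.0856]), array([ 0.6346, -0.1131,  0.0857]), array([ 0.4801, -0.1073,  0.0778])]
well sticks
[0.5721 0.0064 0.0669] [0.5725 0.0086 0.064 ] 37
[ 0.5272 -0.0083  0.0661] [ 0.5278 -0.0068  0.0638] 37
[ 0.5606 -0.0302  0.0659] [ 0.561  -0.0279  0.0644] 39
[ 0.5978 -0.0312  0.0663] [ 0.5985 -0.0292  0.0639] 37
slab sticks
[ 0.4328 -0.2921  0.07  ] [ 0.4329 -0.2904  0.0665] 40
[ 0.4324 -0.3515  0.0704] [ 0.4324 -0.3496  0.0668] 58
```

```bash
python3 -m crank '[[0,0,40,0,0,0],[0,0,75,0,0,0],[0,0,102,0,0,0],[0,0,102,0,0,0],[0,0,102,0,0,0]]' && python3 -m crank '[[0,0,0,0,0,0],[0,0,0,0,0,0],[0,0,0,0,0,0],[0,0,0,0,0,0],[0,0,0,0,0,0]]' 1 && python3 -m crank '[[0,0,-30,0,0,0],[0,0,-60,0,0,0],[0,0,-97,0,0,0],[95,-238,-97,0,0,0],[95,-238,-97,0,0,0],[95,-238,-97,0,0,0],[95,-238,-97,0,0,0],[95,-238,-97,0,0,0],[95,-238,-97,0,0,0],[95,-238,-97,0,0,0],[95,-238,-97,0,0,0],[95,-238,-97,0,0,0]]' && python3 -m crank '[[0,0,0,0,0,0]]' && python3 held.py
```

```text
time: 18.13
ee_pos: [0.4357, -0.287, 0.0473]
eef_rot: [-3.14, -0.003, 0.002]
ft_force: [1.2, 0.7, 0.3]
gripper_width: 0.0266
grasp_force: 0.0
time: 18.55
ee_pos: [0.4355, -0.2881, 0.0487]
eef_rot: [3.141, 0.001, 0.001]
ft_force: [0.7, -0.8, -0.1]
gripper_width: 0.0097
grasp_force: 58.4
time: 19.55
ee_pos: [0.5301, -0.05, 0.1453]
eef_rot: [3.141, 0.002, -0.0]
ft_force: [-0.4, 0.5, -1.2]
gripper_width: 0.0095
grasp_force: 58.7
time: 19.63
ee_pos: [0.5299, -0.0511, 0.1453]
eef_rot: [3.141, -0.001, -0.0]
ft_force: [-0.5, -0.9, 0.3]
gripper_width: 0.0103
grasp_force: 58.7
[ 0.5299 -0.0511  0.1453] 0.010271624348800213 58.739052414894104
side drum xmid 0.5258  ynear+19 -0.0529  zmin -0.0381 rel tcp; n 239
```

Run:
```python
from h import *
c,W=cam("side"); cv2.imwrite('pics/crop4.png',cv2.resize(c["img"][130:280,240:420,::-1],None,fx=4,fy=4))
o=monitor.get_obs()['ee_pos']
m=drum(W,c,o,o[2]-.06,o[2]+.02); 
z=W[m][:,2]-o[2]; print(np.histogram(z,bins=12))
```

```text
(array([ 6, 13, 26, 18, 19, 22, 29, 72,  8,  8,  2,  6]), array([-0.0397966 , -0.03510693, -0.03041726, -0.02572758, -0.02103791,
       -0.01634823, -0.01165856, -0.00696888, -0.00227921,  0.00241047,
        0.00710014,  0.01178981,  0.01647949]))
```

View pics/crop4.png

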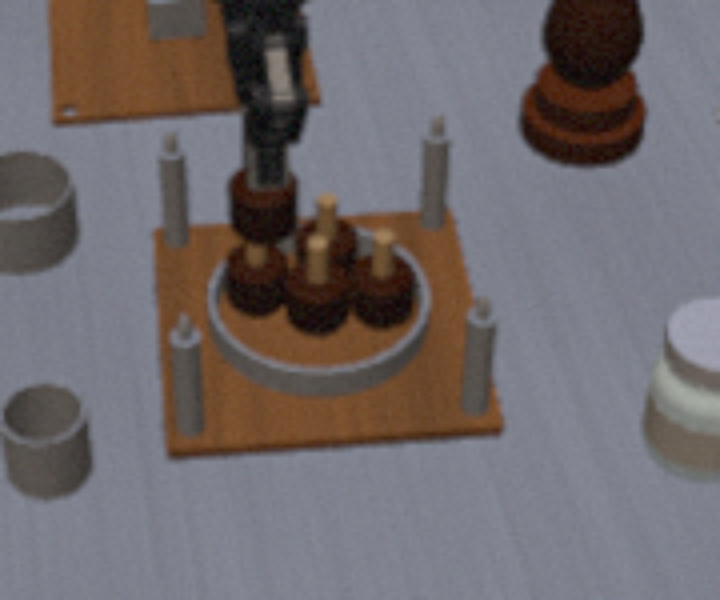

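The held drum at (263,200) in the crop hangs upright, perhaps a few mm lower in the grip. I'll lower it in stages.

```bash
python3 -m crank '[[0,0,30,0,0,0],[0,0,60,0,0,0],[0,0,80,0,0,0],[0,0,90,0,0,0],[0,0,90,0,0,0]]' && python3 -m crank '[[0,0,3,0,0,0],[0,0,3,0,0,0]]' && python3 -m crank '[[0,0,3,0,0,0],[0,0,3,0,0,0]]'; python3 held.py
```

```text
time: 20.15
ee_pos: [0.5297, -0.0508, 0.0537]
eef_rot: [-3.141, 0.002, 0.004]
ft_force: [-1.1, -0.7, -1.0]
gripper_width: 0.0097
grasp_force: 58.8
time: 20.32
ee_pos: [0.5305, -0.0505, 0.0529]
eef_rot: [3.141, -0.001, 0.001]
ft_force: [0.9, 0.4, -0.2]
gripper_width: 0.0096
grasp_force: 58.8
time: 20.48
ee_pos: [0.5304, -0.0502, 0.0498]
eef_rot: [3.141, 0.0, 0.001]
ft_force: [-0.2, 0.3, -0.8]
gripper_width: 0.0098
grasp_force: 58.8
[ 0.5304 -0.0502  0.0498] 0.009815164647391239 58.80307674407959
side drum xmid 0.5304  ynear+19 -0.0658  zmin -0.0430 rel tcp; n 512
```

```bash
python3 -m crank '[[0,0,1,0,0,0],[0,0,1,0,0,0]]' && python3 -m crank '[[0,0,0,0,0,0],[0,0,0,0,0,0],[0,0,0,0,0,0],[0,0,0,0,0,0]]' 0.5 && python3 -m crank '[[0,0,-35,0,0,0],[0,0,-70,0,0,0],[0,0,-102,0,0,0],[-97,298,-102,0,0,0],[-97,298,-102,0,0,0],[-97,298,-102,0,0,0],[-97,298,-102,0,0,0],[-97,298,-102,0,0,0],[-97,298,-102,0,0,0],[-97,298,-102,0,0,0],[-97,298,-102,0,0,0],[-97,298,-102,0,0,0]]' && python3 -m crank '[[0,0,0,0,0,0],[0,0,0,0,0,0]]' 0.38 && python3 look.py
```

```text
time: 20.7
ee_pos: [0.5303, -0.05, 0.0485]
eef_rot: [3.141, 0.0, 0.001]
ft_force: [-0.3, -0.2, -0.4]
gripper_width: 0.0099
grasp_force: 58.8
time: 21.03
ee_pos: [0.5303, -0.0501, 0.0483]
eef_rot: [3.141, 0.0, 0.0]
ft_force: [-0.7, -0.3, 0.4]
gripper_width: 0.0211
grasp_force: 0.0
time: 22.03
ee_pos: [0.4319, -0.3521, 0.1502]
eef_rot: [3.14, -0.006, 0.001]
ft_force: [-0.9, 0.2, -0.1]
gripper_width: 0.0217
grasp_force: 0.0
time: 22.2
ee_pos: [0.4333, -0.3475, 0.1502]
eef_rot: [-3.141, -0.0, 0.001]
ft_force: [-0.5, 0.4, 0.3]
gripper_width: 0.0265
grasp_force: 0.0
[ 0.4333 -0.3475  0.1502]
top
stand [ 0.5653 -0.025   0.0873]
well sticks
[ 0.6023 -0.0257  0.0705] [ 0.6029 -0.0256  0.0671] 19
[0.5761 0.0129 0.0696] [0.5765 0.013  0.0647] 21
[ 0.5633 -0.0234  0.0707] [ 0.5636 -0.0245  0.0674] 13
[ 0.532  -0.0027  0.0702] [ 0.5321 -0.0027  0.0686] 20
[ 0.5292 -0.049   0.0708] [ 0.53   -0.0478  0.0652] 17
slab sticks
side
[array([0.6463, 0.0442, 0.0859]), array([ 0.6348, -0.1146,  0.0862])]
well sticks
[0.5723 0.0064 0.0664] [0.5726 0.0087 0.0645] 39
[ 0.5273 -0.0085  0.0666] [ 0.5278 -0.0067  0.0636] 37
[ 0.5604 -0.0307  0.067 ] [ 0.561  -0.0271  0.0636] 38
[ 0.5978 -0.0316  0.0666] [ 0.5985 -0.0298  0.0645] 38
[ 0.5267 -0.0543  0.0665] [ 0.5262 -0.0528  0.0642] 41
slab sticks
[ 0.4324 -0.3521  0.0703] [ 0.4324 -0.3492  0.0661] 60
```

```bash
python3 -m crank '[[0,0,40,0,0,0],[0,0,75,0,0,0],[0,0,102,0,0,0],[0,0,102,0,0,0],[0,0,102,0,0,0]]' && python3 -m crank '[[0,0,0,0,0,0],[0,0,0,0,0,0],[0,0,0,0,0,0],[0,0,0,0,0,0],[0,0,0,0,0,0]]' 1 && python3 -m crank '[[0,0,-30,0,0,0],[0,0,-60,0,0,0],[0,0,-97,0,0,0],[142,-284,-97,0,0,0],[142,-284,-97,0,0,0],[142,-284,-97,0,0,0],[142,-284,-97,0,0,0],[142,-284,-97,0,0,0],[142,-284,-97,0,0,0],[142,-284,-97,0,0,0],[142,-284,-97,0,0,0],[142,-284,-97,0,0,0]]' && python3 -m crank '[[0,0,0,0,0,0]]' && python3 held.py
```

```text
time: 22.72
ee_pos: [0.4337, -0.3469, 0.0474]
eef_rot: [-3.14, -0.003, 0.002]
ft_force: [0.1, 1.4, -0.4]
gripper_width: 0.0267
grasp_force: 0.0
time: 23.13
ee_pos: [0.4334, -0.348, 0.0487]
eef_rot: [3.141, 0.0, 0.001]
ft_force: [-0.2, -0.3, -0.9]
gripper_width: 0.0096
grasp_force: 58.4
time: 24.13
ee_pos: [0.5768, -0.0599, 0.1455]
eef_rot: [-3.141, -0.007, -0.002]
ft_force: [0.1, -0.0, -1.1]
gripper_width: 0.0094
grasp_force: 58.7
time: 24.22
ee_pos: [0.5755, -0.0627, 0.1453]
eef_rot: [3.141, 0.004, -0.0]
ft_force: [-0.3, -1.4, -0.3]
gripper_width: 0.01
grasp_force: 58.7
[ 0.5755 -0.0627  0.1453] 0.010026180929126351 58.708122968673706
side drum xmid 0.5719  ynear+19 -0.0657  zmin -0.0381 rel tcp; n 239
```

```bash
python3 -m crank '[[0,0,30,0,0,0],[0,0,60,0,0,0],[0,0,80,0,0,0],[0,0,97,0,0,0],[0,0,97,0,0,0],[0,0,97,0,0,0]]' && python3 -m crank '[[0,0,0,0,0,0],[0,0,0,0,0,0],[0,0,0,0,0,0],[0,0,0,0,0,0]]' 0.5 && python3 -m crank '[[0,0,-35,0,0,0],[0,0,-70,0,0,0],[0,0,-102,0,0,0],[-50,250,-102,0,0,0],[-50,250,-102,0,0,0],[-50,250,-102,0,0,0],[-50,250,-102,0,0,0],[-50,250,-102,0,0,0],[-50,250,-102,0,0,0],[-50,250,-102,0,0,0]]' && python3 look.py 9
python3 - <<'E'
from h import *
for n in("top","side"):
    c,W=cam(n); im=c["img"].astype(int)
    m=(W[...,0]>.35)&(W[...,0]<.68)&(W[...,1]<.43)&(W[...,1]>.15)&(W[...,2]<.02)&(W[...,2]>-.01)&(im[...,0]-im[...,2]>25)
    m=cv2.morphologyEx(m.astype(np.uint8),cv2.MORPH_OPEN,np.ones((3,3)))>0
    print(n,cv2.minAreaRect((W[m][:,:2]*1000).astype(np.float32)))
    for r in sticks(W,.03,.05,(.4,.65,.2,.38)): print(r[:2])
    hm=(W[...,0]>.45)&(W[...,0]<.6)&(W[...,1]<.35)&(W[...,1]>.23)&(W[...,2]>.034)&(W[...,2]<.05)
    print(cv2.minAreaRect((W[hm][:,:2]*1000).astype(np.float32)))
    a=[]
    for r in sticks(W,.055,.11,(.45,.68,-.14,.09)): a.append(np.round(r[1],4))
    print(a)
E
```

```text
time: 24.77
ee_pos: [0.5747, -0.0652, 0.048]
eef_rot: [-3.141, 0.002, 0.002]
ft_force: [-0.1, -0.3, -0.2]
gripper_width: 0.0097
grasp_force: 65.6
time: 25.1
ee_pos: [0.5755, -0.0642, 0.0491]
eef_rot: [3.141, 0.0, 0.002]
ft_force: [0.4, 1.4, 0.9]
gripper_width: 0.0215
grasp_force: 0.0
time: 25.93
ee_pos: [0.524, -0.3198, 0.1507]
eef_rot: [3.14, -0.006, 0.002]
ft_force: [-0.7, -0.2, 0.5]
gripper_width: 0.0215
grasp_force: 0.0
[ 0.524  -0.3198  0.1507]
top
stand [ 0.5654 -0.0249  0.0864]
well sticks
[ 0.6019 -0.0257  0.07  ] [ 0.6023 -0.0256  0.0646] 20
[0.5763 0.013  0.0703] [0.5763 0.013  0.0674] 20
[ 0.5759 -0.0619  0.071 ] [ 0.576  -0.0632  0.0674] 17
[ 0.563  -0.0244  0.0712] [ 0.5639 -0.0245  0.0654] 18
[ 0.532  -0.0027  0.0696] [ 0.5321 -0.0027  0.0685] 19
[ 0.5298 -0.049   0.0714] [ 0.53   -0.0478  0.0672] 17
slab sticks
side
[array([ 0.6345, -0.1144,  0.0855]), array([ 0.4754, -0.1026,  0.086 ])]
well sticks
slab sticks
top ((519.3350830078125, 293.23443603515625), (187.38702392578125, 183.42514038085938), 87.27204895019531)
(array([0.5188, 0.2907, 0.0392]), array([0.51992175, 0.29131797, 0.0385941 ]))
((519.6557006835938, 292.01336669921875), (17.644559860229492, 39.76681900024414), 83.62637329101562)
[array([0.6511, 0.0491, 0.0778]), array([ 0.6396, -0.1106,  0.0784]), array([ 0.6027, -0.0257,  0.0669]), array([0.5765, 0.013 , 0.0681]), array([ 0.5761, -0.0632,  0.0654]), array([ 0.5638, -0.0246,  0.0659]), array([ 0.5318, -0.0027,  0.0674]), array([ 0.5301, -0.0478,  0.0673]), array([0.4913, 0.0608, 0.0772]), array([ 0.48  , -0.0988,  0.0786])]
side ((436.7279052734375, 226.23458862304688), (53.757057189941406, 27.208093643188477), 86.14208984375)
((0.0, 0.0), (0.0, 0.0), 0.0)
[array([0.4838, 0.0531, 0.0602]), array([ 0.6348, -0.1142,  0.0767]), array([ 0.4751, -0.1024,  0.0758])]
```

View pics/top9.png

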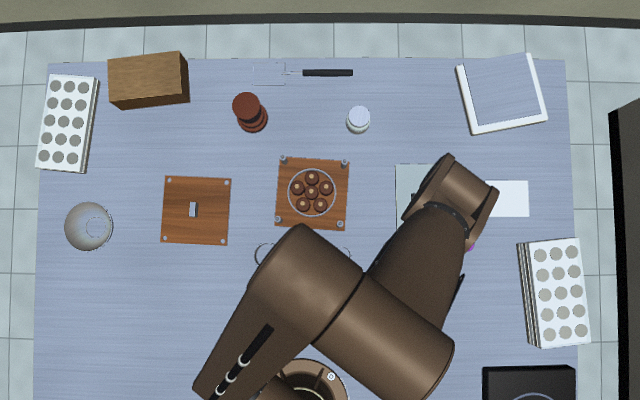

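All six stirrers stand in the well around (311,192) in the top view. The tier is at (196,211). Next I'll measure the tier's holes against the stand.

Run:
```python
from h import *
np.set_printoptions(precision=4,suppress=True)
c,W=cam("top"); im=c["img"].astype(int)
br=(im[...,0]-im[...,2]).astype(float)
# rays at fixed z
R=cv2.Rodrigues(np.array(c["rvec"],float))[0]; t=np.array(c["tvec"],float); C=-R.T@t
K=np.array([[c["fx"],0,c["cx"]],[0,c["fy"],c["cy"]],[0,0,1]])
def pt(uv,z):
    s=cv2.undistortPoints(np.array(uv,float).reshape(1,1,2),K,np.array([c["k1"],0,0,0,0.]))[0,0]
    d=R.T@np.r_[s,1]; return (C+d*(z-C[2])/d[2])[:2]
def px(p):
    return cv2.projectPoints(np.array(p,float).reshape(1,3),c["rvec"],c["tvec"],K,np.array([c["k1"],0,0,0,0.]))[0][0,0]
ctr=np.array([.5195,.2915]); th=np.radians(-2.7)
H=[]
for sx in(1,-1):
  for sy in(1,-1):
    g=ctr+[80*sx/1e3*np.cos(th)-80*sy/1e3*np.sin(th),80*sx/1e3*np.sin(th)+80*sy/1e3*np.cos(th)]
    u=np.round(px([*g,.006])).astype(int)
    w=br[u[1]-4:u[1]+5,u[0]-4:u[0]+5]; w=np.clip(np.median(w)-8-w,0,None)
    # drop border-connected outside
    v,uu=np.mgrid[-4:5,-4:5]; w=w*(np.hypot(v,uu)<4.2)
    q=pt([u[0]+(uu*w).sum()/w.sum(),u[1]+(v*w).sum()/w.sum()],.005); H.append(q); print("hole",sx,sy,q,(q-g)*1e3)
H=np.array(H); print("tier",H.mean(0),"yaw",[np.degrees(np.arctan2(*(a[::-1]))) for a in(H[0]-H[2],H[1]-H[3])],[np.degrees(np.arctan2(-a[0],a[1])) for a in(H[0]-H[1],H[2]-H[3])])
m=(W[...,0]>.44)&(W[...,0]<.69)&(W[...,1]<.1)&(W[...,1]>-.15)&(W[...,2]<.025)&(br>25)
m=cv2.morphologyEx(m.astype(np.uint8),cv2.MORPH_OPEN,np.ones((3,3)))>0
v,u=np.where(m); P=np.array([pt(a,.012) for a in zip(u,v)])*1000
print("base",cv2.minAreaRect(P.astype(np.float32)))
m=(W[...,0]>.35)&(W[...,0]<.68)&(W[...,1]<.43)&(W[...,1]>.15)&(br>25)&(W[...,2]<.02)
m=cv2.morphologyEx(m.astype(np.uint8),cv2.MORPH_OPEN,np.ones((3,3)))>0
v,u=np.where(m); P=np.array([pt(a,.006) for a in zip(u,v)])*1000
print("tier",cv2.minAreaRect(P.astype(np.float32)))
```

```text
hole 1 1 [0.6042 0.3676] [ 1.0303 -0.0397]
hole 1 -1 [0.5958 0.208 ] [0.1812 0.1313]
hole -1 1 [0.4422 0.3755] [-1.1674  0.2822]
hole -1 -1 [0.4349 0.2156] [-0.8805  0.2125]
tier [0.5193 0.2916] yaw [np.float64(-2.7770035208466832), np.float64(-2.711065550016219)] [np.float64(-3.006870721835448), np.float64(-2.5962250684965698)]
base ((564.8287963867188, -25.39813995361328), (188.7047882080078, 188.71304321289062), 85.74633026123047)
tier ((519.013671875, 291.7852478027344), (183.32684326171875, 183.24546813964844), 87.1460952758789)
```

```bash
python3 -m crank '[[-8,-450,-20,0,0,0],[-8,-450,-20,0,0,0],[-8,-450,-20,0,0,0],[-8,-450,-20,0,0,0],[-8,-450,-20,0,0,0],[-8,-450,-20,0,0,0],[-8,-450,-20,0,0,0],[-8,-450,-20,0,0,0],[-8,-450,-20,0,0,0],[-8,-450,-20,0,0,0],[-8,-450,-20,0,0,0],[-8,-450,-20,0,0,0]]' 0.06 && python3 -m crank '[[0,-154,20,0,0,2.8],[0,-154,20,0,0,2.8],[0,-154,20,0,0,2.8],[0,-154,20,0,0,2.8],[0,-154,60,0,0,2.8],[0,-154,60,0,0,2.8],[0,-154,60,0,0,2.8],[0,-154,60,0,0,2.8]]'
python3 - <<'E'
from h import *
c,W=cam("side"); cv2.imwrite('pics/crop5.png',cv2.resize(c["img"][60:210,210:390,::-1],None,fx=4,fy=4))
for r in sticks(W,.03,.045,(.45,.6,.2,.38)): print(r)
print([r[1].round(4) for r in sticks(W,.055,.075,(.5,.63,-.09,.04))])
E
```

```text
time: 27.18
ee_pos: [0.516, 0.1423, 0.1709]
eef_rot: [-3.141, -0.011, -0.002]
ft_force: [-0.1, -0.5, 0.5]
gripper_width: 0.0402
grasp_force: 0.0
time: 27.85
ee_pos: [0.5172, 0.2897, 0.1114]
eef_rot: [3.141, -0.076, 0.0]
ft_force: [0.8, -0.7, 0.9]
gripper_width: 0.0402
grasp_force: 0.0
(array([0.5149, 0.2857, 0.037 ]), array([0.51553532, 0.2879894 , 0.03618836]), array([0.04009022, 0.02452946, 0.01116378]), np.int32(76), array([276, 127], dtype=int32))
[array([0.5726, 0.0085, 0.0641]), array([ 0.5277, -0.0063,  0.0642]), array([ 0.5612, -0.0288,  0.0641]), array([ 0.5984, -0.0297,  0.0641]), array([ 0.5265, -0.0523,  0.0648]), array([ 0.5721, -0.0666,  0.0633])]
```

View pics/crop5.png

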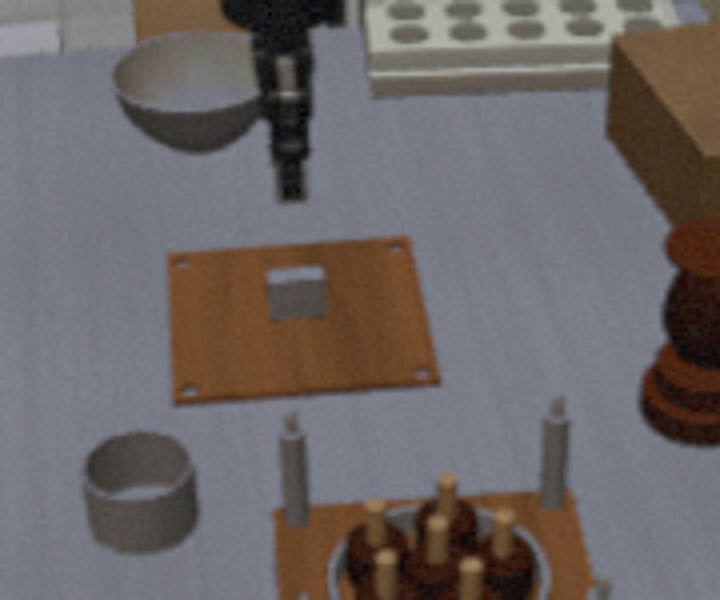

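Fingers stand over the handle at (297,290) in the crop. I'll descend, grasp and lift.

```bash
python3 -m crank '[[0,0,35,0,0,0],[0,0,70,0,0,0],[0,0,85,0,0,0],[0,0,96,0,0,0],[0,0,96,0,0,0],[0,0,96,0,0,0]]' && python3 -m crank '[[0,0,0,0,0,0],[0,0,0,0,0,0],[0,0,0,0,0,0],[0,0,0,0,0,0],[0,0,0,0,0,0],[0,0,0,0,0,0]]' 1 && python3 -m crank '[[0,0,-30,0,0,0],[0,0,-60,0,0,0],[0,0,-90,0,0,0],[0,0,-120,0,0,0],[0,0,-120,0,0,0],[0,0,-120,0,0,0]]'
```

```text
time: 28.4
ee_pos: [0.5179, 0.2898, 0.0154]
eef_rot: [-3.14, 0.078, -0.002]
ft_force: [0.4, 0.6, 0.3]
gripper_width: 0.0399
grasp_force: 0.0
time: 28.9
ee_pos: [0.5181, 0.2902, 0.0161]
eef_rot: [-3.14, 0.076, -0.004]
ft_force: [0.1, -2.1, 7.4]
gripper_width: 0.0149
grasp_force: 60.3
time: 29.4
ee_pos: [0.5177, 0.2902, 0.1364]
eef_rot: [-3.139, 0.076, -0.006]
ft_force: [0.7, 0.1, -3.2]
gripper_width: 0.0151
grasp_force: 59.4
```

```bash
python3 -m crank '[[8,40,0,0,0,1.4],[15,75,0,0,0,1.4],[22,115,0,0,0,1.4],[30,155,0,0,0,1.4],[38,195,0,0,0,1.4],[46,235,0,0,0,1.4],[54,275,0,0,0,1.4],[61,300,0,0,0,1.4],[61,314,0,0,0,1.4],[61,314,0,0,0,1.4],[61,314,0,0,0,1.4],[61,314,0,0,0,1.4]]'
python3 - <<'E'
from h import *
for n in("side","top"):
    c,W=cam(n)
    a,b,d,e=(110,260,230,410) if n=="side" else (130,255,240,390)
    cv2.imwrite('pics/crop6%s.png'%n,cv2.resize(c["img"][a:b,d:e,::-1],None,fx=4,fy=4))
    m=(np.abs(W[...,0]-.563)<.12)&(np.abs(W[...,1]+.0266)<.12)&(W[...,2]>.11)&(W[...,2]<.14)&(c["img"][...,0].astype(int)-c["img"][...,2]>25)
    P=W[m]; print(n,m.sum(),P.min(0),P.max(0),(P.min(0)+P.max(0))/2)
    A=np.c_[P[:,:2]-[.563,-.0266],np.ones(len(P))]; print("tilt",np.linalg.lstsq(A,P[:,2],rcond=None)[0],cv2.minAreaRect((P[:,:2]*1000).astype(np.float32)))
E
```

```text
time: 30.4
ee_pos: [0.5623, -0.0256, 0.1338]
eef_rot: [-3.139, 0.114, 0.002]
ft_force: [0.1, 0.8, -3.2]
gripper_width: 0.0147
grasp_force: 59.6
side 4015 [ 0.46332736 -0.12456162  0.11462768] [0.6580663  0.07476371 0.1314705 ] [ 0.56069683 -0.02489895  0.12304909]
tilt [-0.00352839  0.00183113  0.12215289] ((561.0761108398438, -25.74085235595703), (190.59661865234375, 183.09352111816406), 85.80872344970703)
top 754 [ 0.46778507 -0.11944459  0.11498785] [ 0.64921788 -0.07171842  0.13143927] [ 0.55850148 -0.0955815   0.12321356]
tilt [-0.00028302  0.00944045  0.12425306] ((558.259765625, -95.57173919677734), (45.2583122253418, 181.25375366210938), 89.13494873046875)
```

View pics/crop6side.png

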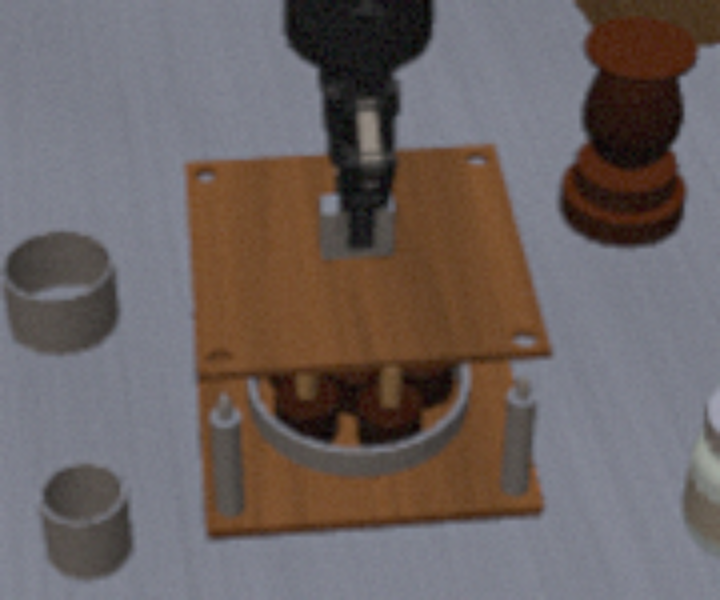

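Run:
```python
from h import *
np.set_printoptions(precision=4,suppress=True)
c,W=cam("side"); print(monitor.get_obs()['ee_pos'])
R=cv2.Rodrigues(np.array(c["rvec"],float))[0]; t=np.array(c["tvec"],float); C=-R.T@t
K=np.array([[c["fx"],0,c["cx"]],[0,c["fy"],c["cy"]],[0,0,1]])
def pt(uv,z):
    s=cv2.undistortPoints(np.array(uv,float).reshape(1,1,2),K,np.array([c["k1"],0,0,0,0.]))[0,0]
    d=R.T@np.r_[s,1]; return (C+d*(z-C[2])/d[2])[:2]
zt=monitor.get_obs()['ee_pos'][2]-.0155+.006
g=c["img"].astype(int); sat=(g[...,0]-g[...,2]).astype(float)
H=[]
for u,v in((206,177),(477,160),(525,341),(219,355)):
    a,b=int(round(230+u/4)),int(round(110+v/4))
    w=sat[b-4:b+5,a-5:a+6]; w=np.clip(np.median(w)-10-w,0,None); vv,uu=np.mgrid[-4:5,-5:6]; w=w*((uu/5)**2+(vv/3.5)**2<1)
    q=[a+(uu*w).sum()/max(w.sum(),1),b+(vv*w).sum()/max(w.sum(),1)]
    H.append(pt(q,zt)); print((a,b),np.round(q,1),H[-1], "median z near",np.nanmedian(W[b-6:b+7,a-6:a+7,2]))
H=np.array(H); print(H.mean(0),zt)
for r in sticks(W,.06,.105,(.45,.68,-.14,.09)): print(r[1:4])
```

```text
[ 0.5627 -0.0254  0.1342]
(282, 154) [281.1 153.5] [0.487 0.055] median z near 0.12232413631611642
(349, 150) [349.  149.5] [0.6452 0.0429] median z near 0.12139072116512574
(361, 195) [360.7 194.4] [ 0.6335 -0.1156] median z near 0.12114645970611371
(285, 199) [283.9 198.2] [ 0.4744 -0.0996] median z near 0.12195647010233551
[ 0.5601 -0.0293] 0.1247047970103745
(array([ 0.572 , -0.0703,  0.0675]), array([0.0096, 0.0063, 0.0109]), np.int32(19))
(array([ 0.6342, -0.1146,  0.0785]), array([0.0152, 0.0172, 0.0365]), np.int32(92))
(array([ 0.4752, -0.1029,  0.0783]), array([0.0156, 0.0176, 0.0339]), np.int32(94))
```

```bash
python3 -m crank '[[1,1,8,0,0,0],[1,1,16,0,0,0],[1,1,20,0,0,0],[1,1,20,0,0,0],[1,1,20,0,0,0]]' && python3 -m crank '[[0,0,3,0,0,0],[0,0,6,0,0,0],[0,0,6,0,0,0]]' && python3 -m crank '[[0,0,3,0,0,0],[0,0,5,0,0,0],[0,0,5,0,0,0]]'
```

```text
time: 30.97
ee_pos: [0.5636, -0.0276, 0.1137]
eef_rot: [-3.139, 0.115, 0.002]
ft_force: [0.4, 0.2, -2.0]
gripper_width: 0.0152
grasp_force: 59.6
time: 31.22
ee_pos: [0.5636, -0.0277, 0.1078]
eef_rot: [-3.139, 0.115, 0.001]
ft_force: [-0.0, -1.0, -1.8]
gripper_width: 0.0151
grasp_force: 59.6
time: 31.47
ee_pos: [0.5636, -0.0277, 0.1029]
eef_rot: [3.139, -0.115, -0.001]
ft_force: [-0.6, -0.0, -2.5]
gripper_width: 0.0151
grasp_force: 59.6
```

```bash
python3 -m crank '[[0,0,2,0,0,0],[0,0,4,0,0,0],[0,0,4,0,0,0]]' && python3 -m crank '[[0,0,1,0,0,0],[0,0,1,0,0,0]]'
python3 - <<'E'
from h import *
c,W=cam("side")
cv2.imwrite('pics/crop7.png',cv2.resize(c["img"][120:270,230:410,::-1],None,fx=4,fy=4))
E
```

```text
time: 31.72
ee_pos: [0.5637, -0.0277, 0.0989]
eef_rot: [3.139, -0.115, -0.001]
ft_force: [-0.8, 0.4, -2.5]
gripper_width: 0.0154
grasp_force: 59.6
time: 31.88
ee_pos: [0.5638, -0.0278, 0.0982]
eef_rot: [3.139, -0.115, 0.0]
ft_force: [0.2, -0.8, -2.1]
gripper_width: 0.015
grasp_force: 59.7
```

View pics/crop7.png

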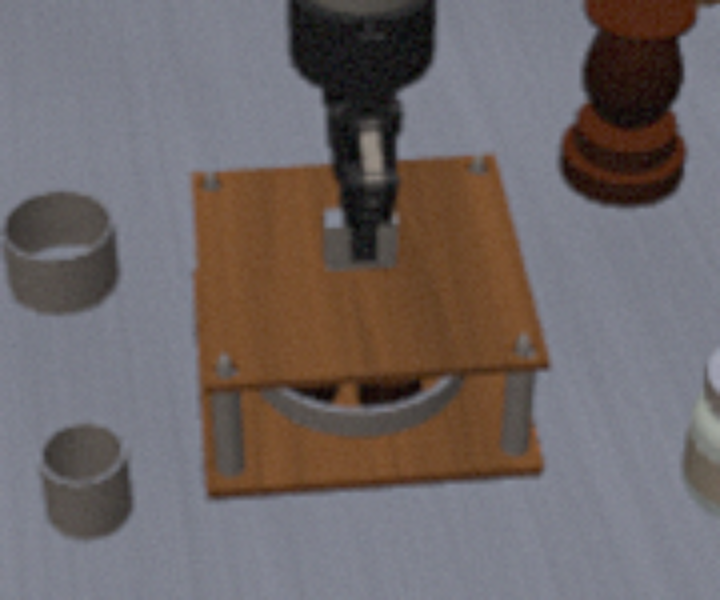

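All four pins come up through the corner holes, at (211,182), (477,163), (223,362) and (523,343) in the crop. I'll lower it to contact, release and retreat.

```bash
python3 -m crank '[[0,0,0.7,0,0,0],[0,0,0.7,0,0,0]]' && python3 -m crank '[[0,0,0,0,0,0],[0,0,0,0,0,0],[0,0,0,0,0,0],[0,0,0,0,0,0],[0,0,0,0,0,0]]' 0.2 && python3 -m crank '[[0,0,-20,0,0,0],[0,0,-50,0,0,0],[0,0,-90,0,0,0],[-60,200,-110,0,0,0],[-60,200,-110,0,0,0],[-60,200,-110,0,0,0],[-60,200,-110,0,0,0],[-60,200,-110,0,0,0],[-60,200,-110,0,0,0],[-60,200,-110,0,0,0]]'
python3 - <<'E'
from h import *
for n in("side","top"):
    c,W=cam(n)
    cv2.imwrite('pics/end%s.png'%n,c["img"][...,::-1])
    m=(np.abs(W[...,0]-.563)<.12)&(np.abs(W[...,1]+.0266)<.12)&(W[...,2]>.075)&(W[...,2]<.1)&(c["img"][...,0].astype(int)-c["img"][...,2]>25)
    P=W[m]
    A=np.c_[P[:,:2]-[.563,-.0266],np.ones(len(P))]; print(n,m.sum(),"tilt,z",np.linalg.lstsq(A,P[:,2],rcond=None)[0],cv2.minAreaRect((P[:,:2]*1000).astype(np.float32)))
E
```

```text
time: 32.1
ee_pos: [0.5639, -0.0277, 0.0981]
eef_rot: [3.139, -0.115, 0.001]
ft_force: [-1.9, 0.4, 2.8]
gripper_width: 0.0145
grasp_force: 60.4
time: 32.52
ee_pos: [0.5638, -0.0277, 0.0976]
eef_rot: [3.139, -0.115, 0.0]
ft_force: [0.5, -0.2, 0.3]
gripper_width: 0.0341
grasp_force: 0.0
time: 33.35
ee_pos: [0.4886, -0.2247, 0.2078]
eef_rot: [3.139, -0.121, 0.001]
ft_force: [-0.7, -0.1, -0.5]
gripper_width: 0.034
grasp_force: 0.0
side 3080 tilt,z [-0.0004982   0.00186018  0.08644854] ((561.8399658203125, -28.359146118164062), (188.54531860351562, 184.39146423339844), 85.83842468261719)
top 4883 tilt,z [ 0.00126376 -0.00077329  0.08752271] ((565.6412963867188, -26.17523193359375), (182.8008575439453, 183.3496856689453), 85.90535736083984)
```

View pics/endtop.png

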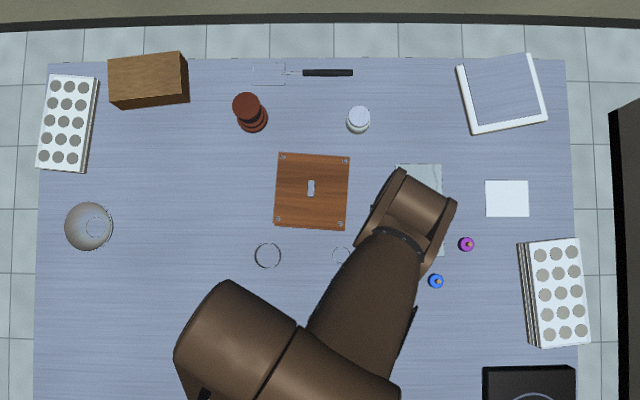

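The tier sits level on its posts, centred at (312,190) in the top view, with its top at about 88 mm as expected. The other bench items haven't moved.

```bash
python3 -m crank '[[0,0,0,0,0,0],[0,0,0,0,0,0],[0,0,0,0,0,0],[0,0,0,0,0,0],[0,0,0,0,0,0],[0,0,0,0,0,0]]'
python3 - <<'E'
from h import *
c,W=cam("side")
for r in sticks(W,.004,.085,(.49,.64,-.1,.05)): print(r[1],r[3])
print(manip.sign_off())
E
```

```text
time: 33.95
ee_pos: [0.4895, -0.2225, 0.2076]
eef_rot: [3.139, -0.114, 0.0]
ft_force: [-0.5, 0.1, -1.3]
gripper_width: 0.0344
grasp_force: 0.0
[0.6326654  0.00712934 0.08432577] 7
[0.60209561 0.00308294 0.08446663] 6
[ 0.60526452 -0.07488751  0.08419654] 5
[ 0.56029674 -0.09526383  0.08411153] 6
[ 0.56504505 -0.07176535  0.0243222 ] 1020
the job is handed in; nothing more can be done
None
```

All six stirrers stand upright in the well with one in the middle, the tier sits level on its four shoulders, and I've handed the job in at about 34 s on the robot's clock; no verdict came back.

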